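Slide the component tray through the gravity flap

ROBOT

A 6-joint arm with a two-finger parallel gripper is mounted at the origin on a cart in front of the work surface, level with it; the furniture and walls round the work are solid. World frame = base frame: x ahead of the robot, y to its left, z up, the work surface at z = 0. Lengths are in m, angles in degrees, forces in N, time in s.
With the tool pointing down it reaches from about 0.25 to 0.725 m from the base axis. Payload 9.7 kg.
Tool frame: the origin (TCP) lies midway between the tips of the shut fingers; the grasp point (between the pads) lies 19 mm behind it (bot.hold_point_z is the distance from the TCP to the grasp point, in m); z points along the fingers, y is the line along which they close (so a half turn about z gives the same grasp; the last joint's range is limited). The gripper opens to 85 mm and grips with 20 to 120 N. Pads are 22 mm wide; open, the fingers measure 114 mm over their backs; the gripper's body (76 mm by 85 mm) begins 54 mm behind the grasp point. The pads swing forward as they close: fully open they stand 13 mm farther back than shut.
Start: joints at [-74.943, 4.979, 10.078, 95.1, 0, 90], TCP at [0.143, -0.531, 0.231] pointing down, gripper open.
Joint ranges: [-179.16, 179.16], [-48.56, 103.87], [-65.8, 70.77], [-126.05, 130.52], [-82.76, 87.17], [-180, 180]. Speed limits (degrees/s): [127.2, 127.2, 147.25, 180, 180, 180].

INTERFACE

Orientations are given as [roll, pitch, yaw] about the fixed x, y, z axes, in that order (R = Rz(yaw) Ry(pitch) Rx(roll)).
In Python, from workcell import bot gives the robot as it stands.
- The arm moves only by the tool play_rows, never from a script. Its argument "steps" is a list that holds one entry, the list of rows, each a list of 4 numbers: the shift along the tool's x, y, z in m, then the turn about the tool's z in rad. In form: [[[tx, ty, tz, yaw], ...]]. A call has exactly 5 rows; each row shifts and turns the commanded pose from where the row before left it, along the tool's axes as they then stand; what a row does not reach is not made up. A row lasts 1/12 s, in which the tool goes at most 41.7 mm and 7.16 degrees, less where a joint would pass 70% of its speed; a pose out of reach is approached as far as the arm can. A call is refused whole if a number of a shift passes 0.0417 or a number of a turn 0.125, either way. A call with a gripper value outside its range is refused whole. "gripper" is the finger opening in m, from 0 to 0.0854, set as the call begins (left out, the last holds). The fingers move at their own pace and stop on an object; "squeeze" is the grip in N (left out, the last holds). Time passes only in rows, so rows that do not move let the fingers close, or fill a call up. It gives the time, the measured TCP pose, the force, the opening and the grip force at its end, in the units of the state.
- bot.get_obs(): the state, without advancing time (a new reading comes with each control period).
- bot.camera(name): name is "scene" or "top" or "wrist"; returns a dict with "img" (400x640x3 uint8, blue, green, red), "vfov" (degrees; the focal length in pixels is half the picture's height over the tangent of half this angle, whatever the lens; pixels are square), "cx", "cy" (the principal point, pixels), "xyz" and "attitude" of the camera in the world. Camera axes: x right, y down, z forward; pixel columns grow to the right and rows downward; lengths in m; the calibration is good to about 2 mm. A picture is of the moment at which its call begins. There is no depth.
- bot.job_done(): hands the job in; it is judged then, once.
The state is a dict: "time": time; "q": joint angles; "qd": joint speeds; "joint_efforts": joint torques, N m; "ee_pos": TCP position; "tcp_rot": TCP orientation; "wrist_force": force on the tool from outside, world axes, zero at the start; "torque": the same for the moment, N m; "opening": finger opening in m; "grasp_force": force on a finger pad.
Only numpy, scipy, OpenCV 4.12 (cv2) and the standard library are available. Lean on these libraries where they do the work, as an engineer would, in place of code of your own. Each camera call takes 0.05 s, during which the arm holds its last target. There are 200 camera calls.

TASK

Push the clear tray of sorted components along the dark steel deck and through the hanging flap of the parts chute until it runs down the rollers inside, then keep the fingers clear so that the flap swings fully shut behind it. Only push the tray, gently, with the fingertips or the outside of the fingers: do not pinch, lift or tip it, and do not disturb the reel, heat sink, pot and capacitors standing beside the chute.

Things in the scene. Friction and masses are not known exactly. Their poses are not given: they have to be found in the camera images.
- chute: Fixed grey sheet-metal chute on the bench: a level dark steel deck, its top 44 mm above the bench, leads to a roofed box with a frosted pane in its roof. Origin: on the bench below the closed flap, midway between the side walls; +x points inwards through the mouth, y across, z up. Deck from x = -165 mm to the mouth at x = 0; back wall at x = +150 mm. Inner width 150 mm, side walls 3 mm.
- chute_mouth (a point): Point on the deck's inner edge in the middle of the mouth, right below the closed flap; axes as the chute. From here inwards the floor is a bed of free-turning grey rollers that falls at 0.25 rad to the back wall: once the tray's middle is 25 mm or more past this edge, the tray dips its nose and rolls down to the back wall by itself within a second or two.
- deck_front (a point): Middle of the deck's open front edge, on its top face, 165 mm before the mouth. Rails 14 mm above the deck run along its two sides, 150 mm apart inside, flaring out a little over the outermost 40 mm.
- roof_edge (a point): Middle of the roof's front edge, on its top face: 69 mm above the deck, 6 mm before the flap. The roof is 3 mm thick, 156 mm wide, level, runs to the back wall, nothing stands on it. The fingers need to follow the tray only about as far as the mouth; leaning them forward some 10 to 30 degrees keeps the hand clear of it.
- flap (a joint): Angle of the aluminium flap that hangs in the mouth from a pin along y, 62 mm above the deck: 0 = shut, grows as it swings inwards (at most 1.35 rad); it cannot swing outwards. 144 mm wide, 56 mm long, 3 mm thick, 50 g, almost free: gravity shuts it. The tray pushed against it opens it (about 1 rad); it rests on tray or fingers under it and slides off fingers drawn straight back.
- flap_low_edge (a point): Middle of the flap's lower edge, 6 mm above the deck when shut.
- tray_center (a point): Centre of the loose clear open tray of small black components: 82 mm along x, 115 mm along y, 32 mm tall (this point is 16 mm above its underside), upright walls 2 mm thick, 80 to 170 g. It starts on the deck, its x within 0.15 rad of the chute's x: one 115 mm side faces the mouth, the other the deck's open front. A light push (a few N) slides it.
- reel: The small black-flanged reel (52 mm wide, 40 mm tall) standing beside the chute on its right, seen from the robot; loose, leave alone. Origin: centre of its underside.
- sink: The finned aluminium heat sink (26 x 60 x 30 mm) beside the front of the chute on its right, seen from the robot; loose, leave alone. Origin: centre of its underside.
- pot: The small screw-capped pot (49 mm wide, 45 mm tall) beside the chute on its left; loose, leave alone. Origin: centre of its underside.
- cap_big: The larger can capacitor (25 mm wide, 40 mm tall) beside the deck on its left; loose, leave alone. Origin: centre of its underside.
- cap_small: The smaller can capacitor (22 mm wide, 30 mm tall) on the left of the deck, between the larger one and the pot; loose, leave alone. Origin: centre of its underside.
Things that resemble listed ones, but are neither listed nor needed, are in the scene too. What is shaped like the part that bears tray_center but green or purple is not meant.

How it is judged (in metres and radians):
On the way, in this order (a step that is already met when the one before it is completed fails the run):
1. the flap is pushed well open (over 0.5 rad) with the tray entering the mouth (value of joint flap above 0.5 rad and x of tray_center in the frame of chute above -0.045 m), for 0.1 s.
2. the tray is inside and running down or at the bottom (x of tray_center in the frame of chute above 0.06 m and y of tray_center in the frame of chute between -0.03 and 0.03 m and z of tray_center in the frame of chute below 0.058 m), for 0.1 s.
At the end, for the whole second after the job is handed in: The tray lies at rest on the rollers inside the chute, right way up, its centre 60 mm or more inside the plane of the closed flap and within 30 mm of the chute's middle line, and the flap hangs shut (under 0.06 rad) (all of step 2 and value of joint flap below 0.06 rad and angle between tray_center's own z axis and vertical below 0.35 rad and linear speed of tray below 0.02 m/s); the robot touches nothing.
It fails at once if the tray is lifted (its centre over 14 mm above its height on the deck) (z of tray_center in the frame of chute above 0.074 m).
It fails at once if the tray is tipped (over 0.45 rad; lying on the rollers is 0.25) (angle between tray_center's own z axis and vertical above 0.45 rad).
It fails at once if the tray is squeezed or rammed (over 40 N) (contact force between the fingers and tray above 40 N).
It fails at once if the reel, heat sink, pot or a capacitor is moved over 15 mm (distance of any of reel, sink, pot, cap_big, cap_small from where it was at the start of the episode above 0.015 m).
It also fails if it takes over 35 s, if anything falls off the work surface, if the arm or the gripper's body presses on something with over 40 N, if the wrist force passes 120 N, or if a joint passes its speed limit or range.

## Working session

There is one attempt and no reset: what is moved stays moved. The work goes in short steps, Python scripts to look and compute and a tool call to move; the robot and the scene stay as the last step left them, time stands still between calls to the robot, and variables do not carry over. Pictures are saved under pics/ and viewed, at most 10 in all, crops included, and the job is handed in when it is done.

Besides the shell and the picture viewer there is one more tool, called after ">>>" in YAML: its name, and indented under it one key for each argument. play_rows: Moves the arm, as the interface text tells. Its arguments: {"type":"object","properties":{"steps":{"type":"array","items":{"type":"array","items":{"type":"array","items":{"type":"number"}}}},"gripper":{"type":"number"},"squeeze":{"type":"number"}},"required":["steps"]}

```bash
mkdir -p pics
python3 - <<'E'
from workcell import bot
import cv2,numpy as np
for n in("scene","top"):
    c=bot.camera(n); cv2.imwrite(f"pics/{n}0.png",c["img"]); print(n,c["vfov"],c["cx"],c["cy"],c["xyz"],c["attitude"])
print(bot.get_obs())
E
```

```text
scene 44.723165040029734 311.142130518944 198.76599780760102 [0.15676334 0.64548789 0.65942812] [-125.66720521    0.49316099 -149.80931536]
top 54.31185786654304 319.5572930718783 195.67794295413498 [ 0.43550494 -0.05163549  1.04090387] [-1.72842347e+02 -1.00105378e-01 -9.07739532e+01]
{'time': 0.1, 'q': array([-7.49420571e+01,  5.00957062e+00,  1.00366499e+01,  9.50995775e+01,
        2.19403927e-04,  9.00008692e+01]), 'qd': array([ 0.01849936,  0.00209659,  0.11745585,  0.03350326, -0.01902563,
        0.0528806 ]), 'joint_efforts': array([-7.08318075e-04, -5.21559656e+01,  4.65654588e+01,  1.60671707e-02,
        2.49572855e-05,  2.02343648e-05]), 'ee_pos': array([ 0.14283205, -0.53090407,  0.23061741]), 'tcp_rot': array([-1.79927502e+02, -2.18303943e-04,  1.50570735e+01]), 'wrist_force': array([ 0.23932343, -0.46258559, -0.58678238]), 'torque': array([-0.01468903,  0.07309737,  0.04255502]), 'grasp_force': 0.0, 'opening': 0.08538725256905084}
```

View pics/top0.png

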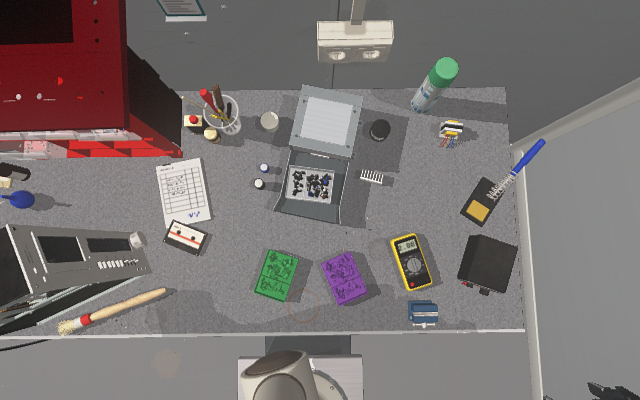

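View pics/scene0.png

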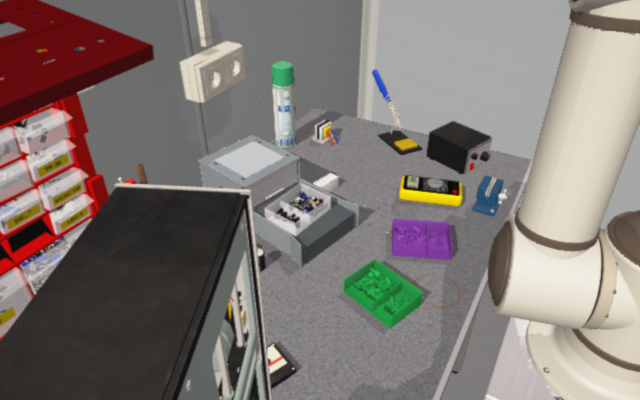

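The top view shows the chute at about (320,150), with the tray on its deck near (311,184) and the front edge near (308,212). I'll enlarge that area.

Run:
```python
import cv2
i=cv2.imread("pics/top0.png")[78:228,250:410]
cv2.imwrite("pics/crop.png",cv2.resize(i,None,fx=4,fy=4,interpolation=cv2.INTER_CUBIC)[:600])
```

```text
(no output)
```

View pics/crop.png

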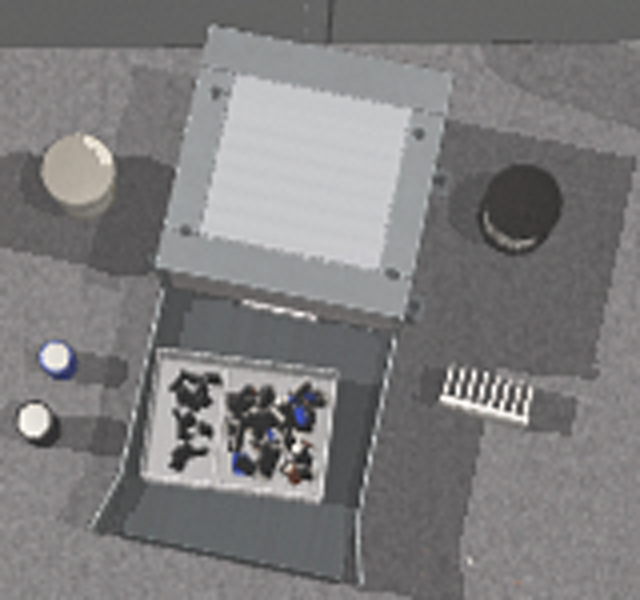

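The crop shows the roof corners at (158,268), (408,320), (452,75) and (208,28). The tray rim corners are at (160,350), (338,370), (322,502) and (143,480), and the deck front runs from (95,528) to (360,580).

```bash
cat > h.py <<'E'
import numpy as np
from scipy.spatial.transform import Rotation as R
def ray(c,u,v,z):
    f=200/np.tan(np.radians(c["vfov"]/2)); M=R.from_euler("xyz",c["attitude"],degrees=True).as_matrix()
    d=M@np.array([(u-c["cx"])/f,(v-c["cy"])/f,1]); p=np.array(c["xyz"]); return p+d*(z-p[2])/d[2]
E
python3 - <<'E'
from h import *
c=dict(vfov=54.31185786654304,cx=319.557,cy=195.678,xyz=[0.43550494,-0.05163549,1.04090387],attitude=[-172.842347,-.100105378,-90.7739532])
P=lambda a,z:np.array([ray(c,250+u/4,78+v/4,z) for u,v in a])
r=P([(158,268),(408,320),(452,75),(208,28)],.113); t=P([(160,350),(338,370),(322,502),(143,480)],.076); d=P([(95,528),(360,580)],.058)
print(r.round(4)); print(t.round(4)); print(d.round(4))
L=np.linalg.norm
print("sizes",[L(r[i]-r[(i+1)%4]).round(4) for i in range(4)],[L(t[i]-t[(i+1)%4]).round(4) for i in range(4)])
fm=(r[0]+r[1])/2;bm=(r[2]+r[3])/2
s=[bm-fm,r[2]-r[1],r[3]-r[0]]
print("yaws",[np.degrees(np.arctan2(v[1],v[0])).round(2) for v in s],"cross",np.degrees(np.arctan2(*( (r[0]-r[1])[[0,1]]*[-1,1]))))
yaw=np.arctan2(*( (bm-fm)[[1,0]])); 
ex=np.array([np.cos(yaw),np.sin(yaw)]);ey=np.array([-ex[1],ex[0]])
o=fm[:2]+.006*ex
print("chute",o,np.degrees(yaw))
w=lambda p:np.array([(p[:2]-o)@ex,(p[:2]-o)@ey]).round(4)
print("tray corners",[w(p) for p in t],w(t.mean(0)),"deck",[w(p) for p in d],"back",w(bm))
v=(t[0]+t[1]-t[2]-t[3]);print("trayyaw",np.degrees(np.arctan2(v[1],v[0])), np.degrees(np.arctan2(-(t[0]-t[1])[0],(t[0]-t[1])[1])))
E
```

```text
[[ 0.6775  0.0168  0.113 ]
 [ 0.6432 -0.1349  0.113 ]
 [ 0.7976 -0.1658  0.113 ]
 [ 0.83   -0.0149  0.113 ]]
[[ 0.6342  0.0184  0.076 ]
 [ 0.62   -0.0934  0.076 ]
 [ 0.5367 -0.0819  0.076 ]
 [ 0.5519  0.0294  0.076 ]]
[[ 0.5239  0.0613  0.058 ]
 [ 0.4889 -0.1056  0.058 ]]
sizes [np.float64(0.1555), np.float64(0.1575), np.float64(0.1543), np.float64(0.1557)] [np.float64(0.1127), np.float64(0.0841), np.float64(0.1123), np.float64(0.083)]
yaws [np.float64(-11.53), np.float64(-11.33), np.float64(-11.74)] cross -12.757253492835826
chute [ 0.66620045 -0.06024598] -11.533376206755497
tray corners [array([-0.0471,  0.0707]), array([-0.0387, -0.0417]), array([-0.1226, -0.0471]), array([-0.1299,  0.0649])] [-0.0846  0.0117] deck [array([-0.1637,  0.0906]), array([-0.1647, -0.0799])] back [ 0.1506 -0.    ]
trayyaw -7.704936204010887 -7.271218195999148
```

>>> play_rows:
  steps:
    - [[0,0,0,0.118],[0,0,0,0.118],[0,0,0,0.118],[0,0,0,0.118],[0,0,0,0]]
  gripper: 0.05

```text
time: 0.52
ee_pos: [0.1428, -0.531, 0.2308]
tcp_rot: [-180.0, 0.0, -12.3]
wrist_force: [0.6, 0.3, 0.5]
opening: 0.05
grasp_force: 0.0
```

>>> play_rows:
  steps:
    - [[0.0127,-0.0289,0,0],[0.0127,-0.0289,0,0],[0.0127,-0.0289,0,0],[0.0127,-0.0289,0,0],[0.0127,-0.0289,0,0]]

```text
time: 0.93
ee_pos: [0.2354, -0.4016, 0.231]
tcp_rot: [-180.0, 0.0, -11.8]
wrist_force: [0.4, -0.6, -0.4]
opening: 0.05
grasp_force: 0.0
```

>>> play_rows:
  steps:
    - [[0.0127,-0.0289,0,0],[0.0127,-0.0289,0,0],[0.0127,-0.0289,0,0],[0.0127,-0.0289,0,0],[0.0127,-0.0289,0,0]]

```text
time: 1.35
ee_pos: [0.3276, -0.2734, 0.2312]
tcp_rot: [180.0, -0.0, -11.7]
wrist_force: [-0.0, -1.1, 0.6]
opening: 0.0499
grasp_force: 0.0
```

>>> play_rows:
  steps:
    - [[0.0127,-0.0289,0,0],[0.0127,-0.0289,0,0],[0.0127,-0.0289,0,0],[0.0127,-0.0289,0,0],[0.0127,-0.0289,0,0]]

```text
time: 1.77
ee_pos: [0.4198, -0.1451, 0.2313]
tcp_rot: [180.0, -0.0, -11.7]
wrist_force: [0.3, -0.7, 0.5]
opening: 0.0498
grasp_force: 0.0
```

>>> play_rows:
  steps:
    - [[0.0127,-0.0289,0,0],[0.0127,-0.0289,0,0],[0.0127,-0.0289,0,0],[0.0127,-0.0289,0,0],[0,0,0,0]]

```text
time: 2.18
ee_pos: [0.4884, -0.0733, 0.2308]
tcp_rot: [-178.6, 0.0, -9.1]
wrist_force: [0.3, -0.6, 0.3]
opening: 0.0498
grasp_force: 0.0
```

Run:
```python
from workcell import bot
import cv2
for n in("wrist","top"):
    c=bot.camera(n); cv2.imwrite(f"pics/{n}1.png",c["img"]); print(c["xyz"],c["attitude"])
o=bot.get_obs()
for k in("q","qd","ee_pos","tcp_rot","wrist_force"):print(k,o[k].round(3))
```

```text
[ 0.55272738 -0.08809922  0.37287082] [164.7269824    1.31446229 -99.0617974 ]
[ 0.43550494 -0.05163549  1.04090387] [-1.72842347e+02 -1.00105378e-01 -9.07739532e+01]
q [ -9.521  -2.841   2.121  95.044   1.351 179.775]
qd [-1.071 -1.229 -0.697  0.3   -0.132  0.896]
ee_pos [ 0.487 -0.075  0.231]
tcp_rot [-1.78649e+02  7.60000e-02 -9.29600e+00]
wrist_force [ 0.848  0.348 -0.091]
```

View pics/wrist1.png

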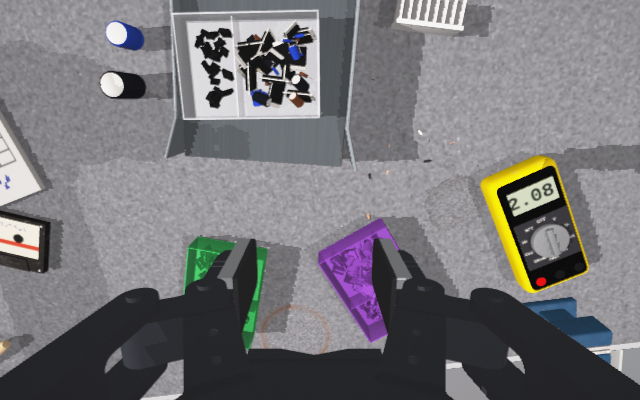

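The wrist view shows the tray at (250,65), with the deck front near (260,160). Joint 6 is at its 180° limit, so I'll turn the tool back by half a turn, which gives the same finger layout.

>>> play_rows:
  steps:
    - [[0,0,0,-0.119],[0,0,0,-0.119],[0,0,0,-0.119],[0,0,0,-0.119],[0,0,0,-0.119]]

```text
time: 2.7
ee_pos: [0.4859, -0.0758, 0.2319]
tcp_rot: [-178.9, -0.8, 25.0]
wrist_force: [-0.4, 0.0, 0.0]
opening: 0.0496
grasp_force: 0.0
```

>>> play_rows:
  steps:
    - [[0,0,0,-0.119],[0,0,0,-0.119],[0,0,0,-0.119],[0,0,0,-0.119],[0,0,0,-0.119]]

```text
time: 3.12
ee_pos: [0.4859, -0.0758, 0.2319]
tcp_rot: [-179.5, -1.3, 59.1]
wrist_force: [-0.2, -0.2, 0.6]
opening: 0.0501
grasp_force: 0.0
```

>>> play_rows:
  steps:
    - [[0,0,0,-0.119],[0,0,0,-0.119],[0,0,0,-0.119],[0,0,0,-0.119],[0,0,0,-0.119]]

```text
time: 3.53
ee_pos: [0.4859, -0.0758, 0.2318]
tcp_rot: [179.7, -1.3, 93.2]
wrist_force: [-0.3, -0.2, -0.0]
opening: 0.05
grasp_force: 0.0
```

>>> play_rows:
  steps:
    - [[0,0,0,-0.119],[0,0,0,-0.119],[0,0,0,-0.119],[0,0,0,-0.119],[0,0,0,-0.119]]

```text
time: 3.95
ee_pos: [0.4859, -0.0758, 0.2319]
tcp_rot: [179.0, -0.9, 127.2]
wrist_force: [-0.9, 0.4, 0.8]
opening: 0.05
grasp_force: 0.0
```

>>> play_rows:
  steps:
    - [[0,0,0,-0.119],[0,0,0,-0.119],[0,0,0,-0.119],[0,0,0,-0.119],[0,0,0,-0.119]]

```text
time: 4.37
ee_pos: [0.4859, -0.0758, 0.2319]
tcp_rot: [178.7, -0.2, 161.3]
wrist_force: [-0.1, 0.3, -0.4]
opening: 0.05
grasp_force: 0.0
```

>>> play_rows:
  steps:
    - [[0,0,0,-0.119],[0,0,0,0],[0,0,0,0],[0,0,0,0],[0,0,0,0]]

```text
time: 4.78
ee_pos: [0.4865, -0.0752, 0.2317]
tcp_rot: [178.6, -0.1, 167.6]
wrist_force: [0.5, 0.5, 0.4]
opening: 0.0501
grasp_force: 0.0
```

Run:
```python
from workcell import bot
from h import *
import json
c=dict(bot.camera("top"));c.pop("img")
o=bot.get_obs()
for k in("q","ee_pos","tcp_rot"):print(k,o[k].round(4))
# check tray from wrist1 picture (taken at known pose)
w=dict(vfov=bot.camera("wrist")["vfov"],cx=bot.camera("wrist")["cx"],cy=bot.camera("wrist")["cy"],xyz=[.55272738,-.08809922,.37287082],attitude=[164.7269824,1.31446229,-99.0617974])
a=np.radians(-12.1);ex=np.array([np.cos(a),np.sin(a)]);ey=np.array([-ex[1],ex[0]]);O=np.array([.666,-.060])
for u,v,z in[(184,118,.076),(319,117,.076),(318,11,.076),(172,13,.076),(165,157,.058),(355,170,.058),(173,100,.058),(348,100,.058)]:
    p=ray(w,u,v,z)[:2];print(u,v,p.round(4),((p-O)@ex).round(4),((p-O)@ey).round(4))
R_=R.from_euler("xyz",o["tcp_rot"],degrees=True).as_matrix()
g=O-.158*ex+.008*ey
print("to pre:",R_.T@np.array([*(g-o["ee_pos"][:2]),0]))
```

```text
q [-9.5692 -2.9059  2.1152 95.0338  1.3663  2.771 ]
ee_pos [ 0.4865 -0.0751  0.2317]
tcp_rot [ 1.786359e+02 -7.860000e-02  1.676606e+02]
184 118 [0.5564 0.0285] -0.1257 0.0636
319 117 [ 0.5395 -0.0831] -0.1188 -0.0491
318 11 [ 0.6183 -0.0946] -0.0394 -0.0438
172 13 [0.6353 0.0175] -0.0462 0.0693
165 157 [0.5255 0.0618] -0.1629 0.0896
355 170 [ 0.4869 -0.108 ] -0.165 -0.0844
173 100 [0.5731 0.0412] -0.112 0.0795
348 100 [ 0.549  -0.1098] -0.1039 -0.0732
to pre: [-0.01405091  0.06045563  0.00142035]
```

>>> play_rows:
  steps:
    - [[-0.003,0.0121,0,0],[-0.003,0.0121,0,0],[-0.003,0.0121,0,0],[-0.003,0.0121,0,0],[-0.002,0.0121,0,0]]

```text
time: 5.4
ee_pos: [0.5139, -0.0173, 0.233]
tcp_rot: [178.6, -0.1, 167.8]
wrist_force: [-0.1, -0.0, -0.3]
opening: 0.0501
grasp_force: 0.0
```

>>> play_rows:
  steps:
    - [[0,0,0.03,0],[0,0,0.03,0],[0,0,0.03,0],[0,0,0.03,0],[0,0,0.02,0]]

```text
time: 5.82
ee_pos: [0.5129, -0.0143, 0.0901]
tcp_rot: [178.7, -0.2, 167.8]
wrist_force: [-0.2, 0.7, -0.7]
opening: 0.0499
grasp_force: 0.0
```

>>> play_rows:
  steps:
    - [[0,0,0.01,0],[0,0,0.01,0],[0,0,0.01,0],[0,0,0,0],[0,0,0,0]]

```text
time: 6.23
ee_pos: [0.5141, -0.0147, 0.0636]
tcp_rot: [178.6, -0.1, 167.8]
wrist_force: [0.4, -0.2, 1.4]
opening: 0.05
grasp_force: 0.0
```

```bash
cat > s.py <<'E'
from workcell import bot
from h import *
import cv2,sys
n=sys.argv[1]
a=np.radians(-12.1);ex=np.array([np.cos(a),np.sin(a)]);ey=np.array([-ex[1],ex[0]]);O=np.array([.666,-.060])
i=bot.camera("top")["img"][78:228,250:410];cv2.imwrite(f"pics/{n}.png",cv2.resize(i,None,fx=3,fy=3,interpolation=cv2.INTER_CUBIC))
o=bot.get_obs();p=o["ee_pos"][:2]-O
print("chute xy",(p@ex).round(4),(p@ey).round(4),"z",o["ee_pos"][2].round(4),o["tcp_rot"].round(2),o["wrist_force"].round(2),o["time"])
E
python3 s.py a1
```

```text
chute xy -0.1577 0.0124 z 0.0641 [ 1.7862e+02 -1.0000e-02  1.6778e+02] [0.47 0.97 0.23] 6.2833
```

View pics/a1.png

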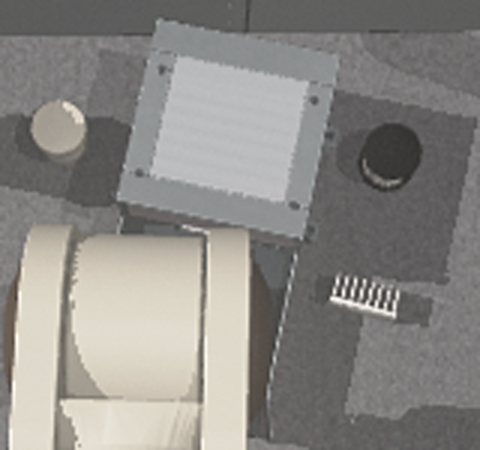

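The arm hides the tray in this view, but the pose is right: TCP at chute x −158 mm, z 64 mm. I'll lower it slightly and start pushing.

>>> play_rows:
  steps:
    - [[0,-0.002,0.003,0],[0,-0.002,0.003,0],[-0.004,0,0,0],[-0.004,0,0,0],[-0.004,0,0,0]]

```text
time: 6.7
ee_pos: [0.5253, -0.0213, 0.0573]
tcp_rot: [178.6, -0.1, 167.8]
wrist_force: [0.1, 0.5, -0.3]
opening: 0.0498
grasp_force: 0.0
```

>>> play_rows:
  steps:
    - [[-0.004,0,0,0],[-0.004,0,0,0],[-0.004,0,0,0],[-0.005,0,0,0],[-0.005,0,0,0]]

```text
time: 7.12
ee_pos: [0.5466, -0.0258, 0.057]
tcp_rot: [178.6, -0.1, 167.8]
wrist_force: [-0.8, 0.3, -0.1]
opening: 0.0503
grasp_force: 0.3
```

>>> play_rows:
  steps:
    - [[-0.005,0,0,0],[-0.005,0,0,0],[-0.005,0,0,0],[-0.005,0,0,0],[-0.005,0,0,0]]

```text
time: 7.53
ee_pos: [0.5711, -0.0312, 0.057]
tcp_rot: [178.6, -0.1, 167.8]
wrist_force: [-2.0, -0.6, 1.0]
opening: 0.0502
grasp_force: 0.7
```

```bash
python3 s.py a2; python3 -c "
from workcell import bot;import cv2
i=bot.camera('scene')['img'][110:290,180:400];cv2.imwrite('pics/s2.png',cv2.resize(i,None,fx=3,fy=3,interpolation=2))"
```

```text
chute xy -0.0981 0.0083 z 0.0569 [ 1.7863e+02 -4.0000e-02  1.6778e+02] [-1.38  0.05 -1.3 ] 7.5833
```

View pics/s2.png

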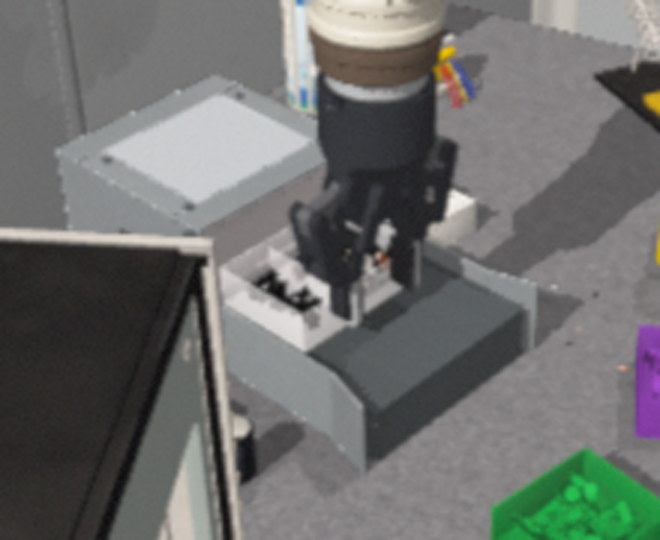

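The scene view shows the two fingertips at about (340,310) and (405,275), flush against the tray's rear wall, and the tray upright. I'll keep pushing.

>>> play_rows:
  steps:
    - [[-0.005,0,0,0],[-0.005,0,0,0],[-0.005,0,0,0],[-0.005,0,0,0],[-0.005,0,0,0]]

```text
time: 8.05
ee_pos: [0.5956, -0.0365, 0.0569]
tcp_rot: [178.6, -0.1, 167.8]
wrist_force: [-0.1, 1.1, -0.2]
opening: 0.0499
grasp_force: 0.3
```

>>> play_rows:
  steps:
    - [[-0.005,0,0,0],[-0.005,0,0,0],[-0.005,0,0,0],[-0.005,0,0,0],[-0.005,0,0,0]]

```text
time: 8.47
ee_pos: [0.62, -0.0418, 0.0569]
tcp_rot: [178.6, -0.1, 167.8]
wrist_force: [-1.0, 0.5, -0.4]
opening: 0.0498
grasp_force: 0.2
```

>>> play_rows:
  steps:
    - [[-0.005,0,0,0],[-0.005,0,0,0],[-0.005,0,0,0],[-0.005,0,0,0],[0,0,0,0]]

```text
time: 8.88
ee_pos: [0.6399, -0.0461, 0.0567]
tcp_rot: [178.6, -0.1, 167.8]
wrist_force: [-0.3, 1.0, 0.4]
opening: 0.05
grasp_force: 0.0
```

```bash
python3 s.py a3; python3 -c "
from workcell import bot;import cv2
i=bot.camera('scene')['img'][110:290,180:400];cv2.imwrite('pics/s3.png',cv2.resize(i,None,fx=3,fy=3,interpolation=2))"
```

```text
chute xy -0.0289 0.0081 z 0.0567 [ 1.7863e+02 -8.0000e-02  1.6778e+02] [-0.6  -0.18 -0.44] 8.9333
```

View pics/s3.png

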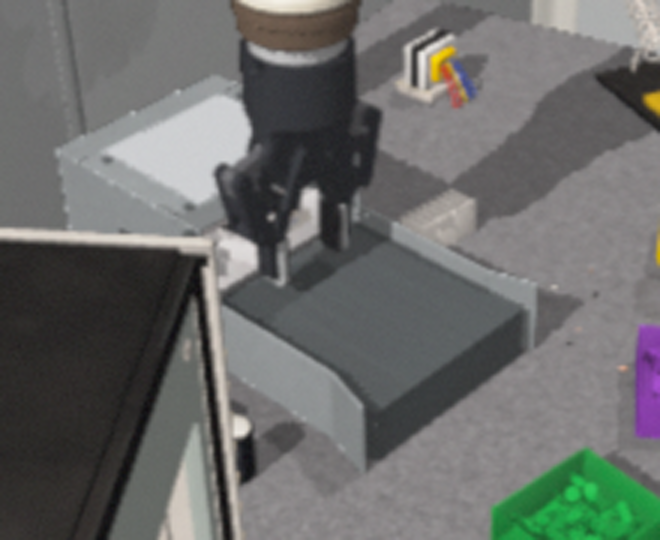

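The tray's rear wall is still at the mouth, near (240,250), and all is clear. I'll nudge on in small steps.

>>> play_rows:
  steps:
    - [[-0.003,0,0,0],[-0.003,0,0,0],[-0.002,0,0,0],[0,0,0,0],[0,0,0,0]]

```text
time: 9.4
ee_pos: [0.6469, -0.0476, 0.0568]
tcp_rot: [178.6, -0.1, 167.8]
wrist_force: [0.2, -0.7, -0.3]
opening: 0.0496
grasp_force: 0.0
```

>>> play_rows:
  steps:
    - [[0,0,0,0],[0,0,0,0],[0,0,0,0],[0,0,0,0],[0,0,0,0]]

```text
time: 9.82
ee_pos: [0.6468, -0.0476, 0.0569]
tcp_rot: [178.6, -0.1, 167.8]
wrist_force: [0.3, -1.2, -0.7]
opening: 0.0502
grasp_force: 0.0
```

```bash
python3 s.py a4; python3 -c "
from workcell import bot;import cv2
i=bot.camera('scene')['img'][110:290,180:400];cv2.imwrite('pics/s4.png',cv2.resize(i,None,fx=3,fy=3,interpolation=2))"
```

```text
chute xy -0.0213 0.0081 z 0.0569 [ 1.7863e+02 -8.0000e-02  1.6778e+02] [0.2  0.76 0.14] 9.8667
```

View pics/s4.png

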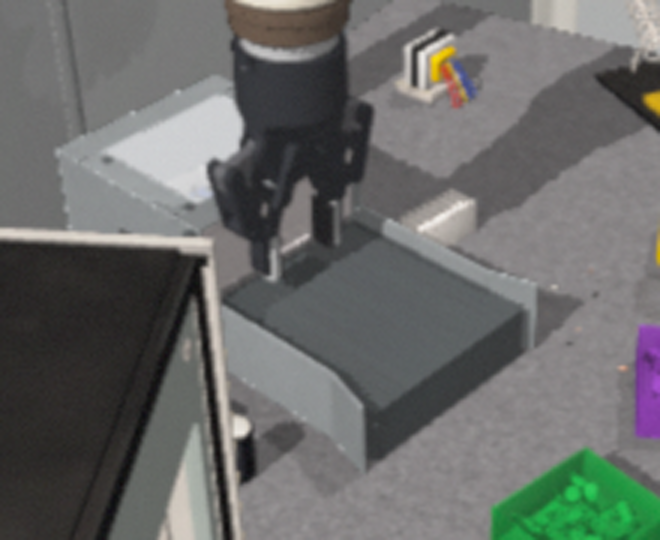

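The tray has gone in: its dark contents show through the frosted pane near (205,190), and the flap hangs shut. I'll draw straight back, then lift.

>>> play_rows:
  steps:
    - [[0.015,0,0,0],[0.02,0,0,0],[0.02,0,0,0],[0.02,0,0,0],[0.02,0,0,0]]

```text
time: 10.33
ee_pos: [0.5531, -0.0273, 0.0569]
tcp_rot: [178.6, -0.1, 167.8]
wrist_force: [0.9, 0.2, 0.5]
opening: 0.05
grasp_force: 0.0
```

>>> play_rows:
  steps:
    - [[0.02,0,-0.01,0],[0.02,0,-0.03,0],[0.02,0,-0.03,0],[0.02,0,-0.03,0],[0.02,0,-0.03,0]]

```text
time: 10.75
ee_pos: [0.4545, -0.0092, 0.1885]
tcp_rot: [178.6, -0.1, 167.8]
wrist_force: [0.7, -0.7, 0.6]
opening: 0.0498
grasp_force: 0.0
```

>>> play_rows:
  steps:
    - [[0.01,0,0,0],[0,0,0,0],[0,0,0,0],[0,0,0,0],[0,0,0,0]]

```text
time: 11.17
ee_pos: [0.4462, -0.0074, 0.1859]
tcp_rot: [178.7, -0.2, 167.8]
wrist_force: [0.2, 1.1, 0.2]
opening: 0.05
grasp_force: 0.0
```

>>> play_rows:
  steps:
    - [[0,0,0,0],[0,0,0,0],[0,0,0,0],[0,0,0,0],[0,0,0,0]]

```text
time: 11.58
ee_pos: [0.4461, -0.0073, 0.187]
tcp_rot: [178.6, -0.1, 167.8]
wrist_force: [-0.3, -0.7, -0.3]
opening: 0.0502
grasp_force: 0.0
```

```bash
python3 s.py a5; python3 -c "
from workcell import bot;import cv2,numpy as np
i=bot.camera('scene')['img'][140:240,190:300]
a=cv2.resize(i,(440,400),interpolation=2);t=cv2.resize(cv2.imread('pics/a5.png'),(360,400))
cv2.imwrite('pics/s5.png',np.hstack([a,t]))"
```

```text
chute xy -0.2261 0.0054 z 0.187 [ 1.7864e+02 -8.0000e-02  1.6778e+02] [ 0.33 -0.12 -0.73] 11.6333
```

View pics/s5.png

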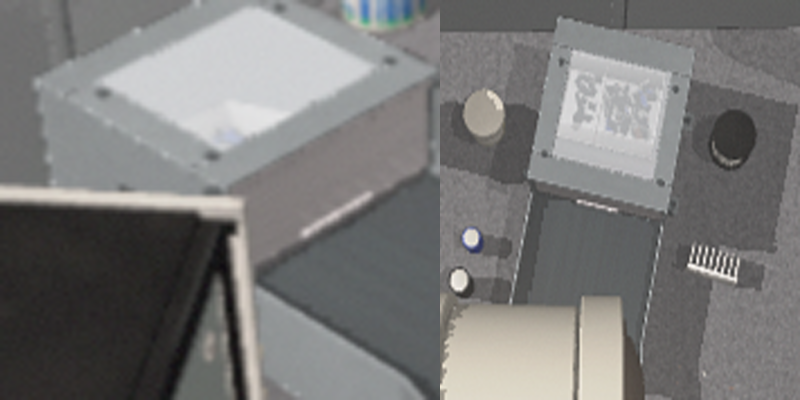

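The top view shows the tray under the frosted pane at (610,100), near the back wall and the middle line. The flap is shut and the side objects haven't moved, so I'm handing in.

```bash
python3 -c "
from workcell import bot;print(bot.job_done())"
```

```text
the job is handed in; nothing more can be done
None
```

I pushed the tray through the flap; it rolled down to the back wall, the flap shut behind it, and nothing beside the chute moved in the last pictures. The job was handed in at about 11.6 s, and no verdict came back.

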